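# Reset the tripped hot plate with a bamboo stick

## Task

The hot plate has tripped and needs a reset: first turn its control knob clockwise all the way to its stop and let go so that it springs back. Then take the square-handled bamboo stick out of the wooden stand, put its thin end through the small round hole in the control strip, and press the recessed reset button fully down; finish while still gripping the stick and holding the button down with it. Leave the other things on the cart where they are.

Things in the scene. Friction and masses are not known exactly. Their poses are not given: they have to be found in the camera images.
- hotplate: Fixed hot plate, 280 (x) x 240 (y) x 60 mm high; origin under its centre, z up. Its -x side, towards the robot, is an aluminium control strip 70 mm deep (strip centre line at x = -105 mm), level with the top at 60 mm. On the strip the knob is at y = +70 mm and the reset hole at y = -70 mm.
- knob_grip (a point): Point on the knob's upright axis, 29 mm above the control strip, a good height to grip. The knob is a black upright bar 44 mm long (its own x, along the hot plate's x at rest), 12 mm thick (its own y), top 38 mm above the strip, over a round skirt of 42 mm diameter that reaches 7 mm above the strip. The axes turn with the knob.
- knob (a joint): Angle of the spring-return knob, rad: 0 at rest, grows clockwise seen from above, hard stop at 1.2. The spring needs 0.02 N m to start and 0.08 N m at the stop, and turns it back to 0 when it is let go.
- reset_hole (a point): Centre of the mouth of the reset hole, level with the control strip's top. Round upright hole, 16 mm diameter, inside a flat black collar (30 mm outside, 20 mm inside diameter, 2 mm high). The button's top (13 mm diameter) lies 30 mm below the mouth at rest and 36 mm below when fully down. Axes as the hot plate's.
- reset (a joint): Travel of the recessed reset button, m: 0 at rest, 0.006 fully down. It springs back; it needs 1.2 N to start and 4.8 N when fully down, then a hard stop.
- stand: Fixed wooden stand, 60 (x) x 150 (y) x 70 mm high, origin under its centre. Two upright holes of 10.5 mm diameter at y = -40 and +40 mm: one holds the stick, the other the honey dipper (either way round).
- stick_mid (a point): Centre of the square handle of the bamboo stick, which stands upright in the stand: handle 16 x 16 mm, 70 mm long (z), sides along its own x and y; below it a thin round shank, 8 mm diameter, 60 mm long, hidden in the stand at first. The handle's lower end rests on the stand's top. Mass about 35 g. The tip lies 95 mm below this point.
- stick_tip (a point): Lower tip of the stick's shank, on its axis (same axes as stick_mid).
- dipper_mid (a point): Bamboo honey dipper, stands in the stand's other hole: round ribbed head up to 32 mm diameter; this point is 20 mm above the stand's top and the head's top is 44 mm above it. To be left alone.
- tumbler_a_mid (a point): Glass tumbler, 72 mm diameter, 95 mm high, centre half-way up. To be left alone.
- tumbler_b_mid (a point): Second glass tumbler, same size, centre half-way up. To be left alone.
- lunchbox: Purple plastic lunch box with clip-on lid, 138 (x) x 188 (y) x 64 mm high, 145 x 195 over its clips, origin under its centre. To be left alone.
- opener: Flat metal bottle opener, 5 mm thick, about 132 mm long along its x, origin near its middle, underside. To be left alone.
- spoon: Bamboo spoon lying flat along its x, 246 mm long, 7 mm thick, origin near its middle, underside. To be left alone.

How it is judged:
By the outcome, as a careful person would: the job done as asked, in the order asked, and still so for the second after the job is handed in, while the arm keeps its last pose, push and grip.
It also fails if it takes over 58 s, if anything falls off the work surface, if the arm or the gripper's body presses on something with over 40 N, if the wrist force passes 120 N, or if a joint passes its speed limit or range.

## Robot

A 7-joint arm with a two-finger parallel gripper is mounted at the origin on the work surface. World frame = base frame: x ahead of the robot, y to its left, z up, the work surface at z = 0. Lengths are in mm, angles in degrees, forces in N, time in s.
With the tool pointing down it reaches from about 350 to 900 mm from the base axis. Payload 7.2 kg.
Tool frame: the origin (TCP) lies at the very end of the fingers, on their centre line; the grasp point (between the pads) lies 19 mm behind it; y points along the fingers, x is the direction in which the jaws open and shut, and the axes are right-handed (so a half turn about y gives the same grasp; the last joint's range is limited). The gripper opens to 85 mm and grips with 20 to 120 N. Pads are 22 mm wide; open, the fingers measure 114 mm over their backs; the gripper's body (76 mm by 85 mm) begins 54 mm behind the grasp point. The pads swing forward as they close: fully open they stand 13 mm farther back than shut.
Start: joints at [71.093, 23.554, -0.728, 91.456, 0.321, 64.991, -4.71], TCP at [161.75, -603.71, 209.797] pointing down, gripper open.
Joint ranges: [-169.25, 169.25], [-16.82, 113.86], [-84.01, 82.57], [7.8, 145.47], [-59.2, 239.2], [7.22, 106.19], [-163.78, 163.78]. Speed limits (degrees/s): [136.94, 136.94, 172.46, 172.46, 180, 180, 180].

## Interface

Orientations are given as a 3x3 rotation matrix whose columns are the frame's x, y, z axes.
In Python, from workcell import status, viewer, env, spotter gives the robot as it stands. The module is installed in compiled form; this text tells all that it offers.
- The arm moves only by the tool servo_tool, never from a script. Its argument "targets" is one flat list of numbers, 4 for each row, row after row: the shift along the tool's x, y, z in m, then the turn about the tool's y in rad. A call has 1 to 5 rows; each row is the pose to reach, as a shift and turn from the pose measured when the call began, along the tool's axes at that moment; what a row does not reach only later rows make up. A row lasts 1/10 s, in which the tool goes at most 50 mm and 8.59 degrees, less where a joint would pass 70% of its speed; a pose out of reach is approached as far as the arm can. A call with a gripper value outside its range is refused whole. "grip" is the gripper command: -1 is fully open, 1 is shut, values between are in proportion, set as the call begins (left out, the last holds). The fingers move at their own pace and stop on an object; "newtons" is the grip in N (left out, the last holds). Time passes only in rows, so rows that repeat a pose let the fingers close. It gives the time, the measured TCP pose, the force and the opening at its end, in the units of the state.
- status.get_state(): the state, without advancing time (a new reading comes with each control period).
- viewer.capture(name): name is "scene" or "top" or "wrist"; returns a dict with "pixels" (420x560x3 uint8, red, green, blue), "z_map" (420x560 float32, mm along the optical axis (not along the pixel's ray), 0 where there is no reading), "camera_matrix" (3x3 intrinsics, pixels), "k1" (the pictures are not rectified: a ray, as slopes to the right and down, at radius r is drawn at 1 + k1 r^2 times it, then the intrinsics apply), "pose" (4x4, takes a point from camera to world coordinates); the wrist camera has in their place "T_tool_cam" (4x4, takes a point from camera to tool coordinates, whose origin is the TCP and whose axes are the tool frame's). Camera axes: x right, y down, z forward; pixel columns grow to the right and rows downward; lengths in mm; the calibration is good to about 2 mm. A picture is of the moment at which its call begins: read the wrist's pose just before it.
- env.job_done(): hands the job in, once; it reports no verdict.
Trained networks look in a picture, given as the dict that the camera call returned (one of the last four; its "shot" number tells which), for a name from the list of things; names that differ only in an ending like _2 or _b are one class to them, and where a whole thing is asked for, a point or a joint stands for the part that bears it (a point fixed in the world has none). Each returns a list of dicts, best first, with "confidence" (0 to 1); they miss things now and then, are a little off and sometimes report something else, mostly with a low value. They report only what shows in the picture. A call takes as long as a camera call.
- spotter.spot_in(picture, target): "location" ([column, row] in pixels, amid what is visible of it).
- spotter.silhouettes(picture, target): "pixels" (420x560 bool, what is visible of it) and "location" ([column, row] in pixels, amid what is visible of it).
The state is a dict: "time_s": time; "joint_positions": joint angles; "qvel": joint speeds; "joint_efforts": joint torques, N m; "tcp_pos": TCP position; "tool_rot": TCP orientation; "ft_force": force on the tool from outside, world axes, zero at the start; "ft_torque": the same for the moment, N m; "gripper_width": finger opening in mm.
Only numpy, scipy, OpenCV 4.12 (cv2) and the standard library are available. Lean on these libraries where they do the work, as an engineer would, in place of code of your own. Each camera call takes 0.05 s, during which the arm holds its last target.

## Working session

There is one attempt and no reset: what is moved stays moved. The work goes in short steps, Python scripts to look and compute and a tool call to move; the robot and the scene stay as the last step left them, time stands still between calls to the robot, and variables do not carry over. Pictures are saved under pics/ and viewed, and the job is handed in when it is done.

Besides the shell and the picture viewer there is one more tool, called after "Request:" as name(argument=value, ...) on one line, values as JSON. servo_tool: Moves the arm, as the interface text tells. Its arguments: {"type":"object","properties":{"targets":{"type":"array"},"grip":{"type":"number"},"newtons":{"type":"number"}},"required":["targets"]}

```bash
mkdir -p pics
cat > h.py <<'E'
import numpy as np, cv2
from workcell import status, viewer, env, spotter
def save(p,name): cv2.imwrite('pics/'+name,cv2.cvtColor(p['pixels'],cv2.COLOR_RGB2BGR))
def campose(p,st=None):
    if 'pose' in p: return np.array(p['pose'])
    T=np.eye(4); T[:3,:3]=np.array(st['tool_rot']); T[:3,3]=st['tcp_pos']
    return T@np.array(p['T_tool_cam'])
def ray(p,uv,T):
    K=np.array(p['camera_matrix']); d=np.array([(uv[0]-K[0,2])/K[0,0],(uv[1]-K[1,2])/K[1,1]])
    s=d.copy()
    for _ in range(20): s=d/(1+p['k1']*(s@s))
    v=np.array([s[0],s[1],1.0]); return T[:3,3],T[:3,:3]@v   # v scaled so z=1
def at_z(p,uv,T,z):
    o,v=ray(p,uv,T); return o+v*(z-o[2])/v[2]
def at_depth(p,uv,T):
    o,v=ray(p,uv,T); u=int(round(uv[0]));w=int(round(uv[1]))
    a=p['z_map'][max(w-1,0):w+2,max(u-1,0):u+2]; a=a[a>0]
    return o+v*np.median(a) if len(a) else None
def proj(p,P,T):
    q=np.linalg.inv(T)@np.append(P,1); s=q[:2]/q[2]; s=s*(1+p['k1']*(s@s)); K=np.array(p['camera_matrix'])
    return np.array([K[0,0]*s[0]+K[0,2],K[1,1]*s[1]+K[1,2]])
def cloud(p,T):
    K=np.array(p['camera_matrix']); v,u=np.mgrid[0:420,0:560]
    d=np.stack([(u-K[0,2])/K[0,0],(v-K[1,2])/K[1,1]],-1); s=d.copy()
    for _ in range(20): s=d/(1+p['k1']*(s**2).sum(-1,keepdims=True))
    z=p['z_map'][...,None]; P=np.concatenate([s*z,z],-1)@T[:3,:3].T+T[:3,3]
    P[p['z_map']<=0]=np.nan; return P
E
python3 - <<'E'
from h import *
st=status.get_state(); print({k:np.round(v,3).tolist() for k,v in st.items()})
for c in ['scene','top','wrist']:
    st=status.get_state(); p=viewer.capture(c); save(p,c+'0.png'); T=campose(p,st)
    print(c,p['camera_matrix'],p['k1'],np.round(T,3).tolist())
    for n in ['hotplate','knob_grip','reset_hole','stick_mid','stand','dipper_mid','tumbler_a_mid','lunchbox','opener','spoon']:
        try: r=spotter.spot_in(p,n)
        except Exception as e: print(n,e); continue
        print(n,[(np.round(a['location'],1).tolist(),round(a['confidence'],2),None if (q:=at_depth(p,a['location'],T)) is None else np.round(q).tolist()) for a in r[:3]])
E
```

```text
{'time_s': 0.0, 'joint_positions': [71.093, 23.602, -0.731, 91.505, 0.322, 64.989, -4.71], 'qvel': [0.014, -0.075, 0.021, 0.088, -0.007, -0.032, -0.031], 'joint_efforts': [0.0, -60.063, 0.682, -29.941, 0.014, 0.011, -0.0], 'tcp_pos': [161.596, -603.195, 208.923], 'tool_rot': [[0.259, -0.001, 0.966], [-0.966, 0.002, 0.259], [-0.002, -1.0, -0.0]], 'ft_force': [0.563, 0.627, -0.189], 'ft_torque': [-0.038, 0.016, 0.022], 'gripper_width': 85.535}
scene [[421.10275756   0.         280.47195023]
 [  0.         421.10275756 212.54477711]
 [  0.           0.           1.        ]] 0.04347326252617966 [[-0.217, 0.784, -0.582, 1130.372], [0.976, 0.185, -0.115, 131.046], [0.017, -0.593, -0.805, 904.497], [0.0, 0.0, 0.0, 1.0]]
hotplate [([273.4, 271.4], 0.73, [686.0, 31.0, 61.0])]
knob_grip [([128.9, 185.7], 0.28, [567.0, -353.0, 117.0])]
reset_hole [([271.9, 270.2], 0.96, [683.0, 27.0, 61.0])]
stick_mid [([130.4, 188.0], 0.69, [568.0, -350.0, 111.0])]
stand [([149.3, 208.1], 0.74, [587.0, -305.0, 69.0])]
dipper_mid [([162.6, 191.9], 0.59, [563.0, -270.0, 113.0])]
tumbler_a_mid []
lunchbox [([461
[... 817 characters left out ...]
, 0.5, [546.0, -275.0, 113.0])]
tumbler_a_mid [([152.3, 227.5], 0.86, [493.0, 393.0, 4.0])]
lunchbox [([130.3, 152.1], 0.96, [679.0, 442.0, 63.0]), ([429.8, 199.9], 0.25, [553.0, -310.0, 72.0])]
opener [([169.4, 263.5], 0.65, [401.0, 345.0, 4.0])]
spoon [([240.9, 298.4], 0.81, [313.0, 161.0, 6.0])]
wrist [[328.3191602    0.         284.47934995]
 [  0.         328.3191602  209.20591582]
 [  0.           0.           1.        ]] -0.04800717396809026 [[0.258, -0.914, -0.312, 242.438], [-0.966, -0.245, -0.084, -581.986], [0.0, 0.323, -0.946, 373.912], [0.0, 0.0, 0.0, 1.0]]
hotplate []
knob_grip []
reset_hole []
stick_mid []
stand []
dipper_mid []
tumbler_a_mid []
lunchbox []
opener []
spoon []
```

View pics/scene0.png

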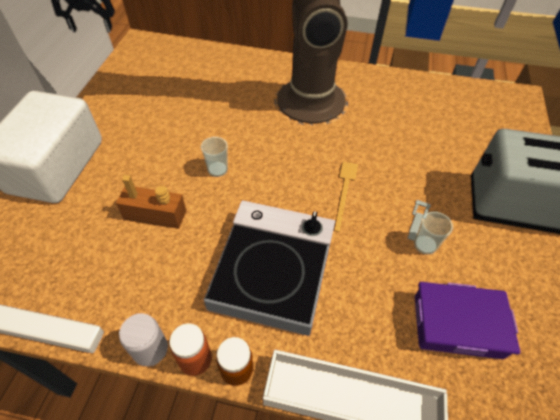

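View pics/top0.png

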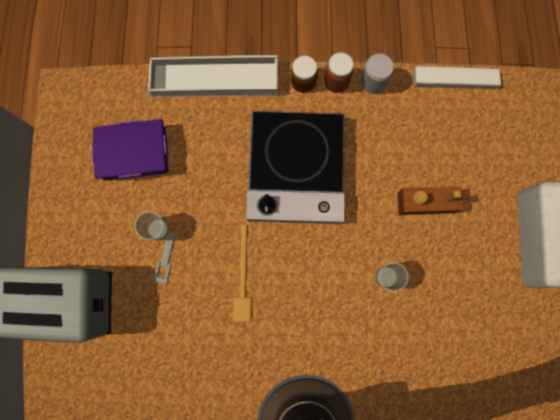

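The scene view shows the knob at (313,224), the reset hole at (257,215), the stick at (129,187) and the dipper at (162,195). In the top view they are at (267,204), (323,207), (457,196) and (420,198). Next I measure the geometry.

Run:
```python
from h import *
for c in ['scene','top']:
    p=viewer.capture(c); T=campose(p); P=cloud(p,T)
    print(c)
    def box(m,n):
        q=P[m][:,:2].astype(np.float32)
        r=cv2.minAreaRect(q); print(n,len(q),np.round(r[0],1),np.round(r[1],1),round(r[2],2))
    Z=P[...,2]
    m=(Z>50)&(Z<68)&(P[...,0]>460)&(P[...,0]<850)&(abs(P[...,1])<190)
    m=cv2.morphologyEx(m.astype(np.uint8),cv2.MORPH_OPEN,np.ones((3,3)))>0
    print('plate z',np.nanmedian(Z[m])); box(m,'plate')
    m=(Z>60)&(Z<78)&(P[...,0]>480)&(P[...,0]<650)&(P[...,1]<-200)&(P[...,1]>-420)
    print('stand z',np.nanmedian(Z[m])); box(m,'stand')
    for n in ['stick_mid','dipper_mid','knob_grip','stand','hotplate']:
        for a in spotter.silhouettes(p,n)[:2]:
            mm=a['pixels']; q=P[mm]; q=q[~np.isnan(q[:,0])]
            print(n,round(a['confidence'],2),np.round(a['location'],1),mm.sum(),'med',np.round(np.median(q,0),1),'5-95',np.round(np.percentile(q,[5,95],0),1).tolist())
    # tall points
    m=(Z>85)&(P[...,0]>480)&(P[...,0]<650)&(P[...,1]<-200)&(P[...,1]>-420)
    for lo,hi in [(-420,-320),(-320,-200)]:
        q=P[m&(P[...,1]>lo)&(P[...,1]<hi)]; t=q[q[:,2]>q[:,2].max()-8]; print('tall',len(q),np.round(t.mean(0),1),np.round(q.max(0),1),np.round(q.min(0),1))
    pts=[(257,215),(313,224)] if c=='scene' else [(323,207),(267,204)]
    for u,z in zip(pts,(62,90)): print(u,np.round(at_z(p,u,T,z),1))
    m=(Z>80)&(P[...,0]>480)&(P[...,0]<650)&(P[...,1]<150)&(P[...,1]>0)
    q=P[m]; print('knob',len(q), np.round(q.mean(0),1),q[:,2].max(),cv2.minAreaRect(q[:,:2].astype(np.float32)))
    cv2.imwrite(f'pics/{c}_k.png',cv2.resize(cv2.cvtColor(p['pixels'],cv2.COLOR_RGB2BGR)[(190 if c=='scene' else 170):][:70,(100 if c=='scene' else 240):][:,:250],None,fx=3,fy=3,interpolation=cv2.INTER_CUBIC))
```

```text
scene
plate z 60.33738676465896
plate 10961 [647.8  21.1] [240.3 282.5] 88.24
stand z 69.48043701778431
stand 1067 [ 559.1 -317. ] [ 65.1 151.9] 2.11
stick_mid 0.72 [127.5 186.5] 232 med [ 566.  -355.5  107.7] 5-95 [[478.7, -428.2, 0.5], [569.9, -348.9, 139.7]]
stick_mid 0.36 [314.1 226.5] 251 med [551.6  96.2  69. ] 5-95 [[529.0, 79.9, 63.4], [567.0, 111.6, 99.2]]
dipper_mid 0.59 [163.4 194.2] 212 med [ 564.8 -272.8  102.3] 5-95 [[549.8, -287.8, 76.3], [572.7, -262.4, 114.6]]
dipper_mid 0.22 [417.  222.4] 310 med [428.  354.8   5.6] 5-95 [[361.4, 340.4, 1.9], [484.7, 381.5, 9.5]]
knob_grip 0.62 [311.6 226. ] 264 med [551.5  94.9  68.7] 5-95 [[530.3, 77.1, 62.2], [567.0, 111.1, 99.2]]
stand 0.84 [149.  206.9] 1905 med [ 583.6 -308.5   64.6] 5-95 [[535.8, -382.7, 8.6], [591.1, -241.9, 71.6]]
hotplate 0.75 [271.8 271.5] 11971 med [678.4  25.   60.2] 5-95 [[529.5, -84.2, 39.1], [787.1, 128.6, 63.4]]
tall 168 [ 561.9 -356.2  138.8] [ 571.1 -348.1  142.6] [ 553.3 -366.4   85.2]
tall 192 [ 560.1 -276.7  112.5] [ 574.2 -261.3  116.3] [ 544.1 -292.2   85.1]
(257, 215) [542.5 -43.8  62. ]
(31
[... 638 characters left out ...]
5, 101.1]]
knob_grip 0.35 [152.6 225.1] 762 med [493.3 389.1  47.1] 5-95 [[461.9, 346.2, 2.3], [519.2, 408.5, 96.4]]
stand 0.86 [432.1 203. ] 1533 med [ 548.7 -312.    69.5] 5-95 [[525.6, -386.3, 13.9], [584.2, -242.7, 74.9]]
hotplate 0.88 [296.7 167. ] 10748 med [637.9  21.1  60.3] 5-95 [[513.1, -87.0, 53.8], [768.7, 129.4, 65.3]]
tall 108 [ 557.6 -357.1  140.3] [ 566.2 -347.5  144. ] [ 548.5 -365.8   86. ]
tall 155 [ 555.  -277.   115.3] [ 570.  -262.5  120.6] [ 539.1 -290.6   85.2]
(323, 207) [537.4 -44.6  62. ]
(267, 204) [541.3  92.1  90. ]
knob 91 [541.8  94.1  97.6] 103.61521219114888 ((543.0927124023438, 94.22087097167969), (10.033289909362793, 44.090213775634766), 89.80247497558594)
```

```bash
cat >> h.py <<'E'
def plan(pos,ang=None,st=None):
    "shift in tool axes (m) and turn (rad) to reach pos mm with tool-x at ang deg"
    st=st or status.get_state(); R=np.array(st['tool_rot']); s=R.T@(np.array(pos)-st['tcp_pos'])/1000
    a=np.degrees(np.arctan2(R[1,0],R[0,0])); t=0 if ang is None else -((ang-a+180)%360-180)
    print('t',round(st['time_s'],2),'tcp',np.round(st['tcp_pos'],1),'xang',round(a,2),'shift',np.round(s,4),'turn',round(np.radians(t),4),'rows',np.linalg.norm(s)/.05,abs(t)/8.59,'F',np.round(st['ft_force'],1),'w',round(st['gripper_width'],1))
E
python3 - <<'E'
from h import *
for c in ['top','scene']:
    p=viewer.capture(c); P=cloud(p,campose(p))
    m=(P[...,2]>20)&(P[...,1]<-400)&(P[...,0]<900)&(P[...,0]>100); q=P[m]
    if len(q): print(c,len(q),np.percentile(q,[1,50,99],axis=0).round())
plan([559,-357,250],-122)
E
```

```text
top 4620 [[ 333. -610.   23.]
 [ 477. -567.  125.]
 [ 897. -412.  164.]]
scene 11684 [[ 106. -986.   23.]
 [ 461. -605.  144.]
 [ 895. -425.  327.]]
t 2.35 tcp [ 161.7 -603.7  209.8] xang -75.0 shift [-0.1355 -0.0402  0.4476] turn 0.8203 rows 9.38721283483168 5.471284355589102 F [-0.4  0.5  0.1] w 85.2
```

Request:
servo_tool(targets=[-0.015,-0.012,0.045,0.1,-0.029,-0.024,0.09,0.25,-0.042,-0.036,0.134,0.4,-0.055,-0.04,0.179,0.55,-0.068,-0.04,0.224,0.65])

```text
time_s: 2.85
tcp_pos: [361.9, -479.6, 251.0]
tool_rot: [[-0.385, 0.001, 0.923], [-0.923, -0.002, -0.385], [0.001, -1.0, 0.002]]
ft_force: [0.9, -1.1, -0.2]
gripper_width: 85.4
```

Request:
servo_tool(targets=[0.022,0,0.043,0.05,0.044,0,0.086,0.1,0.066,0,0.129,0.17,0.089,0,0.173,0.17,0.1,0,0.2,0.17])

```text
time_s: 3.35
tcp_pos: [509.5, -650.5, 249.9]
tool_rot: [[-0.535, 0.0, 0.845], [-0.845, -0.002, -0.535], [0.001, -1.0, 0.001]]
ft_force: [-0.2, 0.6, -0.7]
gripper_width: 85.0
```

Run:
```python
from h import *
plan([559,-357,250],-122)
```

```text
t 3.35 tcp [ 509.5 -650.5  249.9] xang -122.36 shift [-0.2744 -0.0005 -0.1152] turn -0.0062 rows 5.9524737128791845 0.041347285419567247 F [-0.2  0.6 -0.7] w 85.0
```

I guessed the second call's axes without recomputing them, and it overshot sideways. It passed clear above the box. I'll compute each move from now on.

Request:
servo_tool(targets=[-0.046,0,-0.019,0,-0.092,0,-0.038,0,-0.137,0,-0.058,0,-0.183,0,-0.077,0,-0.229,0,-0.096,0])

```text
time_s: 3.85
tcp_pos: [551.0, -403.7, 249.4]
tool_rot: [[-0.535, 0.0, 0.845], [-0.845, -0.002, -0.535], [0.001, -1.0, 0.001]]
ft_force: [0.7, -0.2, 0.1]
gripper_width: 85.2
```

Request:
servo_tool(targets=[-0.045,0,-0.019,0,-0.045,0,-0.019,0])

```text
time_s: 4.05
tcp_pos: [562.6, -346.1, 249.9]
tool_rot: [[-0.526, 0.003, 0.85], [-0.85, 0.003, -0.526], [-0.004, -1.0, 0.001]]
ft_force: [0.0, 0.7, 0.6]
gripper_width: 85.3
```

```bash
cat > look.py <<'E'
from h import *
import sys
def look(tag,names):
    plan([0,0,0])
    st=status.get_state(); p=viewer.capture('wrist'); save(p,tag+'.png'); T=campose(p,st); P=cloud(p,T)
    np.savez(tag,P=P,px=p['pixels'],T=T,z=p['z_map'])
    for n in names:
        for a in spotter.silhouettes(p,n)[:2]:
            q=P[a['pixels']]; q=q[~np.isnan(q[:,0])]
            print(n,round(a['confidence'],2),np.round(a['location'],1),a['pixels'].sum(),np.round(np.median(q,0),1) if len(q) else None)
    return p,T,P
E
python3 - <<'E'
from look import *
p,T,P=look('w1',['stick_mid','dipper_mid'])
Z=P[...,2]
for lo,hi,x0 in [(-420,-320,120),(-320,-230,85)]:
    m=(Z>x0)&(Z<160)&(P[...,0]>500)&(P[...,0]<620)&(P[...,1]>lo)&(P[...,1]<hi)
    q=P[m]; t=q[q[:,2]>q[:,2].max()-8]; r=cv2.minAreaRect(t[:,:2].astype(np.float32)); print(len(q),len(t),t.mean(0),r)
m=(Z>60)&(Z<78)&(P[...,0]>480)&(P[...,0]<650)&(P[...,1]<-200)&(P[...,1]>-420)
print('stand',np.nanmedian(Z[m]),cv2.minAreaRect(P[m][:,:2].astype(np.float32)))
E
```

```text
t 4.05 tcp [ 562.6 -346.1  249.9] xang -121.74 shift [ 0.0026  0.2494 -0.6607] turn 0.0 rows 14.125177563076257 0.0 F [0.  0.7 0.6] w 85.3
stick_mid 0.71 [299.8 186.8] 666 [ 562.7 -358.9  136.4]
dipper_mid 0.58 [234.1 224.2] 881 [ 559.1 -282.4  112.4]
439 353 [ 559.13539833 -357.85352393  139.56738802] ((558.380126953125, -357.6947021484375), (16.251855850219727, 16.050466537475586), 10.754348754882812)
910 587 [ 556.80613451 -278.53480124  113.22025421] ((556.4783325195312, -278.2221374511719), (27.006080627441406, 27.572309494018555), 53.80317306518555)
stand 70.0684596606539 ((557.131103515625, -317.19635009765625), (60.50942611694336, 150.88035583496094), 1.4755148887634277)
```

Run:
```python
import cv2
i=cv2.imread('pics/w1.png'); cv2.imwrite('pics/w1b.png',cv2.resize(i[100:300,180:400],None,fx=3,fy=3,interpolation=cv2.INTER_CUBIC))
from h import *
plan([544,94,230],-91.8)
```

```text
t 4.2 tcp [ 559.  -355.8  249.6] xang -122.33 shift [-0.3721  0.0185 -0.2533] turn -0.5329 rows 9.010307514375317 3.5542735331793707 F [-0.5 -0.3  0.2] w 85.5
```

View pics/w1b.png

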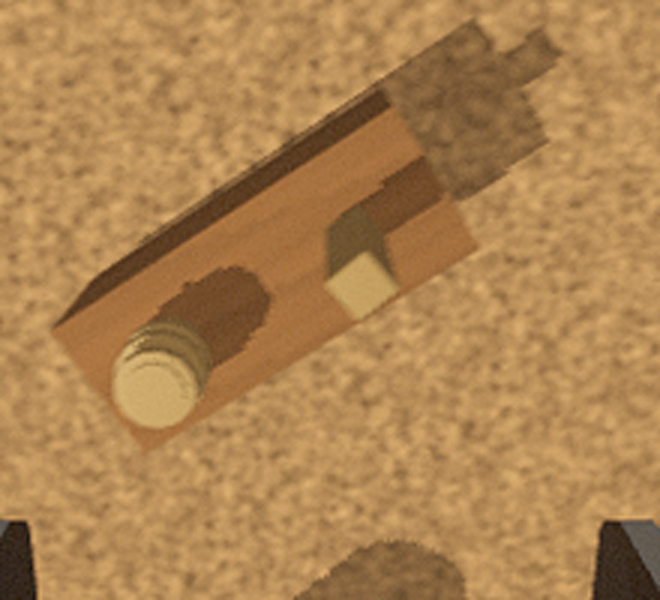

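The wrist view shows the square handle top at about (300,194) full-scale, turned about 10° relative to the stand, and the dipper at (233,229). Now to the knob.

Request:
servo_tool(targets=[-0.041,0,-0.028,-0.06,-0.082,0,-0.056,-0.17,-0.123,0.002,-0.084,-0.28,-0.164,0.005,-0.112,-0.4,-0.205,0.01,-0.14,-0.5329])

```text
time_s: 4.7
tcp_pos: [550.3, -108.4, 239.2]
tool_rot: [[-0.03, 0.001, 1.0], [-1.0, -0.003, -0.03], [0.003, -1.0, 0.002]]
ft_force: [0.3, 0.3, 0.8]
gripper_width: 85.4
```

Run:
```python
from h import *
plan([544,94,230],-91.8)
```

```text
t 4.7 tcp [ 550.3 -108.4  239.2] xang -91.72 shift [-0.2021  0.0085 -0.0124] turn 0.0013 rows 4.053736935086645 0.008930012419041008 F [0.3 0.3 0.8] w 85.4
```

Stop half-way, where both the hole and the knob are in view.

Request:
servo_tool(targets=[-0.046,0.002,-0.003,0,-0.09,0.004,-0.006,0,-0.13,0.006,-0.009,0,-0.13,0.006,-0.009,0,-0.13,0.006,-0.009,0])

```text
time_s: 5.2
tcp_pos: [545.7, 20.8, 232.6]
tool_rot: [[-0.031, 0.001, 1.0], [-1.0, -0.004, -0.031], [0.004, -1.0, 0.001]]
ft_force: [-0.5, -0.8, -0.3]
gripper_width: 85.4
```

Run:
```python
from look import *
p,T,P=look('w2',['knob_grip','reset_hole'])
Z=P[...,2]
m=(Z>85)&(Z<105)&(P[...,0]>500)&(P[...,0]<600)&(P[...,1]>50)&(P[...,1]<140); q=P[m]
print('knob',len(q),q.mean(0),cv2.minAreaRect(q[:,:2].astype(np.float32)))
m=(Z>50)&(Z<68)&(P[...,0]>480)&(P[...,0]<700)&(abs(P[...,1])<160); print('z',np.nanmedian(Z[m]))
# expected positions projected
for P0 in ([544.3,94.4,98],[539.9,-45.5,62],[559,-357,140]): print(P0,proj(p,P0,T))
plan([544,94,230],-91.8)
```

```text
t 5.2 tcp [545.7  20.8 232.6] xang -91.75 shift [ 0.0366  0.232  -0.5452] turn 0.0 rows 11.871919504124516 0.0 F [-0.5 -0.8 -0.3] w 85.4
knob_grip 0.89 [211.4 189.5] 1461 [546.3  89.6  78.1]
reset_hole 0.82 [279.  104.7] 51593 [624.2  22.2  60.3]
knob 664 [546.01984433  93.3936925   96.19458746] ((544.9166259765625, 94.66424560546875), (12.456255912780762, 42.61995315551758), 87.69985961914062)
z 60.27994956668971
[544.3, 94.4, 98] [206.60330357 194.77275315]
[539.9, -45.5, 62] [347.04859945 185.09641901]
[559, -357, 140] [707.95084543 177.83169352]
t 5.35 tcp [545.7  19.2 232.6] xang -91.94 shift [-0.0747  0.0023 -0.0042] turn -0.0024 rows 1.4965574092129856 0.01600213163613138 F [-0.6 -0.5 -0.2] w 85.1
```

View pics/w2.png

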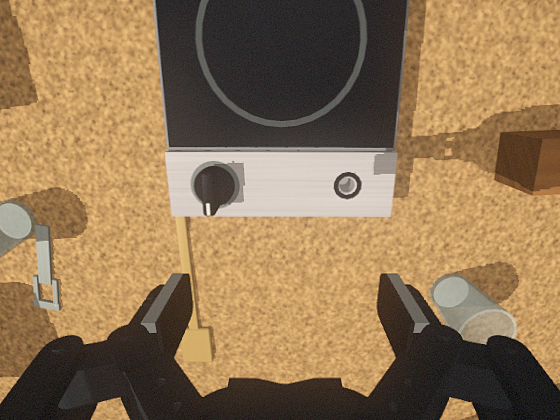

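The predicted hole (347,185) and knob bar (207,195) match the picture. Moving onto the knob.

Request:
servo_tool(targets=[-0.045,0.01,-0.001,0,-0.075,0.04,-0.001,0,-0.075,0.08,-0.001,0,-0.075,0.11,-0.001,0,-0.075,0.13,-0.001,0])

```text
time_s: 5.85
tcp_pos: [546.8, 91.6, 99.9]
tool_rot: [[-0.036, -0.001, 0.999], [-0.999, -0.005, -0.036], [0.005, -1.0, -0.001]]
ft_force: [0.4, 0.9, 0.9]
gripper_width: 85.6
```

Run:
```python
from h import *
plan([544.6,94.6,73],-91.9)
```

```text
t 5.85 tcp [546.8  91.6  99.9] xang -92.07 shift [-0.003   0.0269 -0.0022] turn -0.003 rows 0.5433244656631055 0.01997766611070767 F [0.4 0.9 0.9] w 85.6
```

Request:
servo_tool(targets=[-0.003,0.015,-0.002,0,-0.003,0.027,-0.002,0,-0.003,0.027,-0.002,0,-0.003,0.027,-0.002,0])

```text
time_s: 6.25
tcp_pos: [545.4, 93.9, 73.3]
tool_rot: [[-0.037, -0.001, 0.999], [-0.999, -0.005, -0.037], [0.005, -1.0, -0.001]]
ft_force: [-0.1, 0.3, 0.4]
gripper_width: 85.1
```

Request:
servo_tool(targets=[0,0,0,0,0,0,0,0,0,0,0,0,0,0,0,0,0,0,0,0], grip=1, newtons=40)

```text
time_s: 6.75
tcp_pos: [545.5, 94.0, 73.5]
tool_rot: [[-0.037, -0.0, 0.999], [-0.999, -0.005, -0.037], [0.005, -1.0, -0.0]]
ft_force: [-0.1, 2.8, 2.2]
gripper_width: 12.3
```

Run:
```python
from look import *
look('w3',[]);plan([544.6,94.6,73],-91.9); print(status.get_state()['ft_torque'])
```

```text
t 6.75 tcp [545.5  94.   73.5] xang -92.14 shift [ 0.1138  0.0742 -0.5416] turn 0.0 rows 11.168017710352625 0.0 F [-0.1  2.8  2.2] w 12.3
t 6.8 tcp [545.6  94.5  73.7] xang -92.11 shift [-0.0001  0.0007 -0.001 ] turn -0.0038 rows 0.02336054249337448 0.025020844142605504 F [-0.3 -0.5  2.7] w 9.9
[-0.14371859  0.22217039  0.03925381]
```

View pics/w3.png

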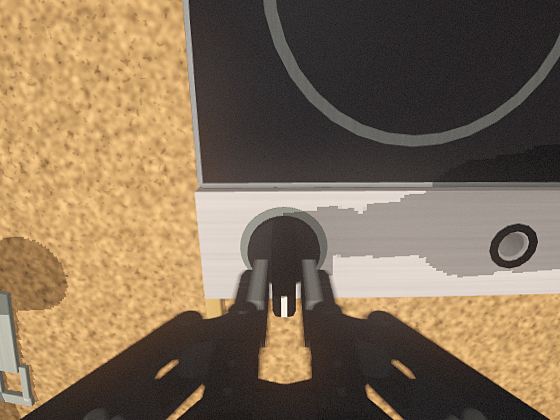

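The bar at (285,295) sits between the pads, and the opening is about 12 mm. Turning clockwise.

Request:
servo_tool(targets=[0,0,-0.001,0.12,0,0,-0.001,0.24,0,0,-0.001,0.36,0,0,-0.001,0.48,0,0,-0.001,0.6])

```text
time_s: 7.3
tcp_pos: [545.2, 93.7, 73.7]
tool_rot: [[-0.599, 0.001, 0.801], [-0.801, -0.006, -0.599], [0.004, -1.0, 0.004]]
ft_force: [0.6, -2.3, -0.4]
gripper_width: 9.7
```

Run:
```python
from h import *
plan([544.6,94.6,73],-92.1-68.75); print(status.get_state()['ft_torque'])
```

```text
t 7.3 tcp [545.2  93.7  73.7] xang -126.8 shift [-0.0004  0.0007 -0.001 ] turn 0.5943 rows 0.02577023600870667 3.9641077457602543 F [ 0.6 -2.3 -0.4] w 9.7
[-0.59021583 -0.34612985  0.04117213]
```

Request:
servo_tool(targets=[0,0,-0.001,0.12,0,0,-0.001,0.24,0,0,-0.001,0.36,0,0,-0.001,0.48,0,0,-0.001,0.56])

```text
time_s: 7.8
tcp_pos: [544.5, 93.2, 73.8]
tool_rot: [[-0.935, 0.001, 0.355], [-0.355, -0.006, -0.935], [0.001, -1.0, 0.006]]
ft_force: [0.3, -1.9, -9.6]
gripper_width: 10.2
```

Run:
```python
from look import *
look('w4',[]);plan([544.6,94.6,73],-92.1-68.75); print(status.get_state()['ft_torque'])
```

```text
t 7.8 tcp [544.5  93.2  73.8] xang -159.22 shift [ 0.5421  0.0737 -0.1065] turn 0.0 rows 11.14748875173866 0.0 F [ 0.3 -1.9 -9.6] w 10.2
t 7.85 tcp [544.5  93.2  73.7] xang -159.36 shift [-0.0005  0.0007 -0.0013] turn 0.026 rows 0.030606812475303138 0.17365296036060154 F [ 1.4 -3.8  3.3] w 9.9
[-0.93230784 -0.23183889  0.10745644]
```

View pics/w4.png

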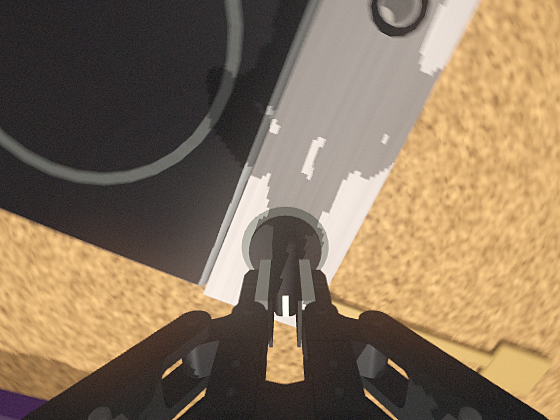

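The knob has followed the turn. The angle is about 67°, so I go on until the stop is clearly felt.

Request:
servo_tool(targets=[0,0,-0.001,0.04,0,0,-0.001,0.08,0,0,-0.001,0.12,0,0,-0.001,0.12], newtons=60)

```text
time_s: 8.25
tcp_pos: [544.5, 93.1, 73.7]
tool_rot: [[-0.971, 0.002, 0.24], [-0.24, -0.009, -0.971], [0.001, -1.0, 0.009]]
ft_force: [0.5, -5.4, 3.5]
gripper_width: 8.9
```

Run:
```python
from look import *
print(status.get_state()['ft_torque']);look('w5',[]);plan([544.6,94.6,73],-92.1-68.75); print(status.get_state()['ft_torque'])
```

```text
[-1.02888789 -0.0019445   0.5848808 ]
t 8.25 tcp [544.5  93.1  73.7] xang -166.13 shift [ 0.5509  0.0737 -0.0408] turn 0.0 rows 11.14566930514454 0.0 F [ 0.5 -5.4  3.5] w 8.9
t 8.3 tcp [544.4  93.2  73.8] xang -166.09 shift [-0.0005  0.0008 -0.0014] turn -0.0914 rows 0.03262990789154685 0.609781390115548 F [ 0.1 -4.6  3.8] w 8.5
[-1.20263413 -0.13889426  0.63704433]
```

View pics/w5.png

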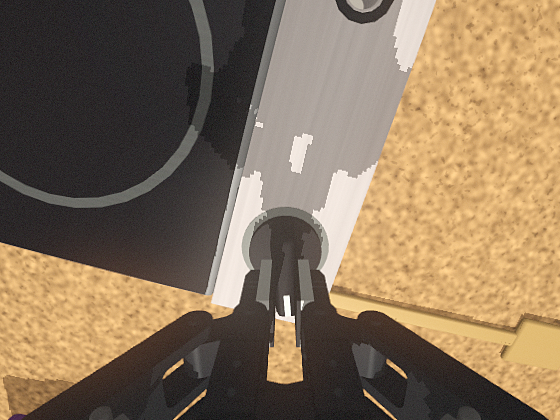

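The torque rose to 0.6 N m, far above the spring's 0.08, so the knob is at its stop. I release it.

Request:
servo_tool(targets=[0,0,0,-0.05,0,0,0,-0.05,0,0,0,-0.05,0,0,0,-0.05,0,0,0,-0.05], grip=-1)

```text
time_s: 8.8
tcp_pos: [544.4, 93.3, 73.7]
tool_rot: [[-0.958, 0.001, 0.288], [-0.288, -0.009, -0.958], [0.001, -1.0, 0.009]]
ft_force: [-0.1, 0.2, -0.1]
gripper_width: 80.2
```

Request:
servo_tool(targets=[0,-0.02,0,0,0,-0.05,0,0,0,-0.09,0,0,0,-0.13,0,0,0,-0.16,0,0])

```text
time_s: 9.3
tcp_pos: [544.5, 94.6, 236.1]
tool_rot: [[-0.958, 0.003, 0.288], [-0.288, -0.008, -0.958], [-0.001, -1.0, 0.008]]
ft_force: [1.4, 0.2, -1.3]
gripper_width: 85.6
```

Run:
```python
from look import *
p,T,P=look('w6',['knob_grip','reset_hole']); Z=P[...,2]
m=(Z>88)&(Z<105)&(P[...,0]>500)&(P[...,0]<600)&(P[...,1]>50)&(P[...,1]<140); q=P[m]
print('knob',len(q),q.mean(0),cv2.minAreaRect(q[:,:2].astype(np.float32)))
plan([559,-357,250],180)
```

```text
t 9.3 tcp [544.5  94.6 236.1] xang -163.28 shift [ 0.5489  0.2352 -0.068 ] turn 0.0 rows 12.020100686265213 0.0 F [ 1.4  0.2 -1.3] w 85.6
knob_grip 0.55 [288.9 183.5] 1316 [544.8  89.4  80.3]
reset_hole 0.61 [218.9  91.4] 55905 [629.5  30.3  60.3]
knob 606 [544.64305564  93.62525705  96.94866268] ((544.0108642578125, 94.9371109008789), (12.661269187927246, 44.12357711791992), 88.30884552001953)
t 9.45 tcp [545.1  95.2 235.3] xang -163.23 shift [ 0.1172 -0.0113  0.437 ] turn 0.2927 rows 9.052298723589937 1.9526554249154688 F [-0.3  0.  -1.5] w 85.6
```

View pics/w6.png

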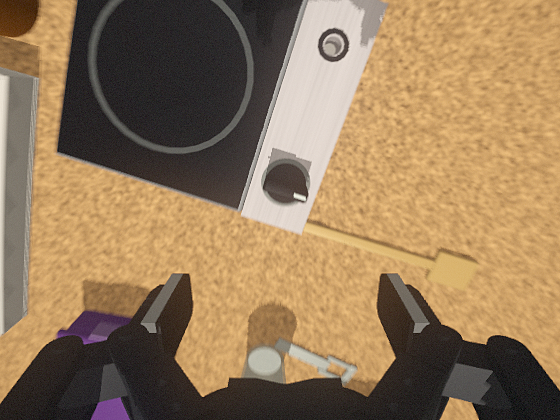

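The knob is back at rest (bar axis at 88.3°, as at the start; bar at (288,185)). On to the stick.

Request:
servo_tool(targets=[0.012,-0.002,0.045,0.04,0.024,-0.005,0.09,0.08,0.037,-0.008,0.136,0.105,0.049,-0.01,0.182,0.105,0.061,-0.011,0.228,0.105])

```text
time_s: 9.95
tcp_pos: [551.7, -142.0, 247.0]
tool_rot: [[-0.982, 0.003, 0.187], [-0.187, -0.007, -0.982], [-0.002, -1.0, 0.007]]
ft_force: [1.2, 0.9, -0.3]
gripper_width: 85.7
```

Run:
```python
from look import *
plan([559,-357,240],-169.25)
```

```text
t 9.95 tcp [ 551.7 -142.   247. ] xang -169.22 shift [0.033  0.0085 0.2125] turn 0.0004 rows 4.304291701892715 0.002938145420367387 F [ 1.2  0.9 -0.3] w 85.7
```

Request:
servo_tool(targets=[0.007,0,0.045,0,0.014,0,0.09,0,0.021,0,0.136,0,0.028,0,0.182,0,0.033,0,0.2125,0])

```text
time_s: 10.45
tcp_pos: [557.4, -360.3, 246.6]
tool_rot: [[-0.983, 0.001, 0.184], [-0.184, -0.007, -0.983], [0.001, -1.0, 0.007]]
ft_force: [0.3, -0.5, 1.1]
gripper_width: 85.3
```

Request:
servo_tool(targets=[0,0,0,0,0,0,0,0])

```text
time_s: 10.65
tcp_pos: [556.0, -361.0, 244.6]
tool_rot: [[-0.983, -0.002, 0.181], [-0.181, -0.006, -0.983], [0.003, -1.0, 0.005]]
ft_force: [-0.5, 0.2, -0.5]
gripper_width: 85.3
```

```bash
cat > st.py <<'E'
from look import *
def stick(tag):
    p,T,P=look(tag,['stick_mid','dipper_mid'])
    Z=P[...,2]
    m=(Z>130)&(Z<150)&(P[...,0]>510)&(P[...,0]<610)&(P[...,1]>-400)&(P[...,1]<-320)
    q=P[m]; t=q[q[:,2]>np.median(q[:,2])-4]; print(len(q),len(t),t.mean(0),np.median(t[:,2]),cv2.minAreaRect(t[:,:2].astype(np.float32)))
    c=proj(p,[559,-357.5,140],T).astype(int); print(c)
    i=cv2.cvtColor(p['pixels'],cv2.COLOR_RGB2BGR)[max(c[1]-70,0):c[1]+70,max(c[0]-90,0):c[0]+90]
    cv2.imwrite(f'pics/{tag}b.png',cv2.resize(i,None,fx=4,fy=4,interpolation=cv2.INTER_CUBIC))
    return p,T,P
E
python3 - <<'E'
from st import *
stick('w7'); plan([559,-357.5,160],-169.25)
E
```

```text
t 10.65 tcp [ 556.  -361.   244.6] xang -169.58 shift [ 0.4808  0.2437 -0.4569] turn 0.0 rows 14.132018761285591 0.0 F [-0.5  0.2 -0.5] w 85.3
stick_mid 0.56 [279.8 193.9] 647 [ 558.7 -364.   138.2]
dipper_mid 0.67 [272.4 264.3] 922 [ 557.  -284.4  111.9]
385 352 [ 558.48465542 -358.21570692  139.80074027] 139.90862769001865 ((558.398681640625, -357.5166015625), (15.648176193237305, 16.378976821899414), 10.583986282348633)
[280 203]
t 10.8 tcp [ 557.9 -358.4  245.8] xang -169.3 shift [-0.0013  0.0858 -0.0011] turn -0.0008 rows 1.7162428858588124 0.005435359699469983 F [-0.2 -0.1 -0.2] w 85.6
```

View pics/w7b.png

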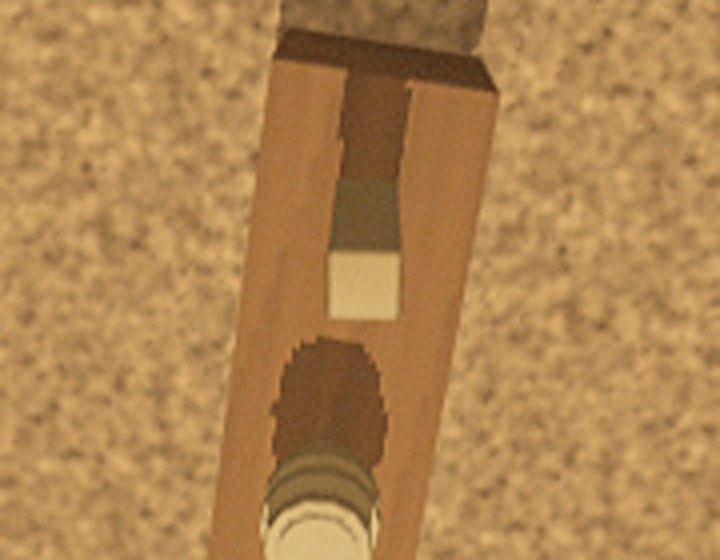

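The handle top fills (328–400, 250–320) in the crop and is square with the jaws. Centre (558.5, -357.5), top z 140. Descending.

Request:
servo_tool(targets=[-0.001,0.03,-0.001,0,-0.001,0.06,-0.001,0,-0.001,0.09,-0.001,0,-0.001,0.09,-0.001,0])

```text
time_s: 11.2
tcp_pos: [557.8, -353.7, 151.9]
tool_rot: [[-0.982, -0.005, 0.188], [-0.188, -0.001, -0.982], [0.005, -1.0, -0.0]]
ft_force: [0.2, 0.2, -0.5]
gripper_width: 85.4
```

Run:
```python
from look import *
plan([558.5,-357.5,91],-169.35)
```

```text
t 11.2 tcp [ 557.8 -353.7  151.9] xang -169.14 shift [-0.0002  0.0609  0.0038] turn 0.0037 rows 1.220000967014292 0.024667910157031063 F [ 0.2  0.2 -0.5] w 85.4
```

Request:
servo_tool(targets=[0,0.02,0.004,0.004,0,0.04,0.004,0.004,0,0.055,0.004,0.004,0,0.061,0.004,0.004,0,0.061,0.004,0.004])

```text
time_s: 11.7
tcp_pos: [558.5, -357.2, 91.0]
tool_rot: [[-0.983, -0.005, 0.185], [-0.185, -0.001, -0.983], [0.005, -1.0, -0.0]]
ft_force: [-0.9, 0.1, -0.0]
gripper_width: 85.5
```

Run:
```python
from look import *
look('w8',[]);plan([558.5,-357.5,91],-169.35)
```

```text
t 11.7 tcp [ 558.5 -357.2   91. ] xang -169.33 shift [ 0.4822  0.0937 -0.4544] turn 0.0 rows 13.383665324771352 0.0 F [-0.9  0.1 -0. ] w 85.5
t 11.75 tcp [ 558.7 -357.7   91.6] xang -169.35 shift [ 0.0002  0.0006 -0.0003] turn 0.0 rows 0.014098336613005379 0.0002978598332100275 F [-0.1  0.4 -0.3] w 85.9
```

View pics/w8.png

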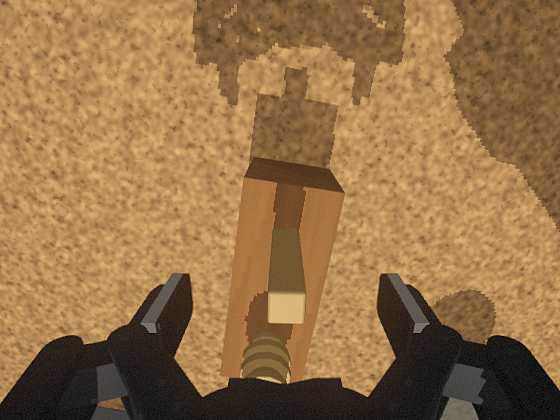

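The handle top at (287,308) is centred between the fingers. Closing, then lifting.

Request:
servo_tool(targets=[0,0,0,0,0,0,0,0,0,0,0,0,0,0,0,0,0,0,0,0], grip=1, newtons=60)

```text
time_s: 12.25
tcp_pos: [558.7, -357.8, 91.9]
tool_rot: [[-0.983, -0.004, 0.185], [-0.185, -0.001, -0.983], [0.004, -1.0, 0.0]]
ft_force: [-0.7, 0.8, 2.8]
gripper_width: 14.7
```

Request:
servo_tool(targets=[0,-0.01,0,0,0,-0.03,0,0,0,-0.05,0,0,0,-0.08,0,0,0,-0.11,0,0])

```text
time_s: 12.75
tcp_pos: [558.9, -357.7, 203.4]
tool_rot: [[-0.983, -0.005, 0.184], [-0.184, -0.001, -0.983], [0.005, -1.0, 0.0]]
ft_force: [1.1, -0.1, -0.8]
gripper_width: 15.2
```

Run:
```python
from look import *
look('w9',['stick_mid']);plan([540,-45.5,220],-169.25)
```

```text
t 12.75 tcp [ 558.9 -357.7  203.4] xang -169.37 shift [ 0.4823  0.2056 -0.4548] turn 0.0 rows 13.880432069967062 0.0 F [ 1.1 -0.1 -0.8] w 15.2
stick_mid 0.56 [285.8 274.3] 3343 [ 560.  -364.3  238.9]
t 12.85 tcp [ 560.6 -359.7  207.1] xang -169.37 shift [-0.0377 -0.0145 -0.3125] turn -0.0022 rows 6.30203788765962 0.014500708471668393 F [-0.6 -0.8  0. ] w 15.0
```

View pics/w9.png

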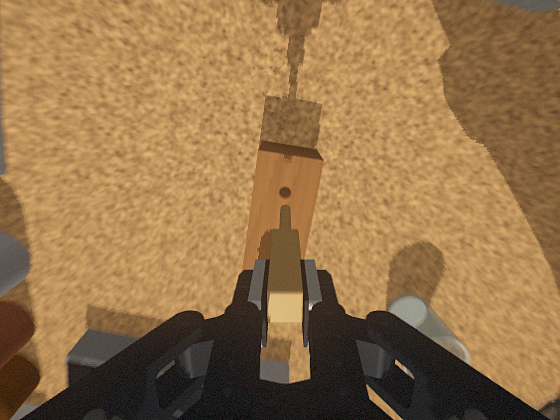

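The stick is held upright, with its tip at (286,209). The tip is about at z 125, so I rise first to clear the dipper (about 134), then traverse.

Request:
servo_tool(targets=[0,-0.04,0,0,0,-0.07,0,0,-0.005,-0.07,-0.04,0,-0.01,-0.07,-0.085,0,-0.016,-0.07,-0.13,0])

```text
time_s: 13.35
tcp_pos: [551.5, -227.6, 276.4]
tool_rot: [[-0.983, 0.002, 0.183], [-0.183, -0.005, -0.983], [-0.001, -1.0, 0.005]]
ft_force: [0.4, -0.8, 0.4]
gripper_width: 14.6
```

Run:
```python
from look import *
plan([540,-45.5,250],-169.25)
```

```text
t 13.35 tcp [ 551.5 -227.6  276.4] xang -169.46 shift [-0.0219  0.0255 -0.1813] turn -0.0037 rows 3.688138957389925 0.024884962264666063 F [ 0.4 -0.8  0.4] w 14.6
```

Request:
servo_tool(targets=[-0.005,0,-0.045,0,-0.01,0.01,-0.09,0,-0.016,0.04,-0.135,0,-0.021,0.07,-0.175,0,-0.022,0.085,-0.181,0])

```text
time_s: 13.85
tcp_pos: [538.9, -40.1, 188.3]
tool_rot: [[-0.982, -0.001, 0.189], [-0.189, -0.002, -0.982], [0.002, -1.0, 0.002]]
ft_force: [-0.1, 0.5, 0.1]
gripper_width: 15.0
```

Request:
servo_tool(targets=[0,0,0,0,0,0,0,0,0,0,0,0])

```text
time_s: 14.15
tcp_pos: [539.6, -41.8, 189.6]
tool_rot: [[-0.982, 0.001, 0.187], [-0.187, -0.003, -0.982], [-0.0, -1.0, 0.003]]
ft_force: [0.6, 0.5, -0.3]
gripper_width: 14.8
```

```bash
cat > tip.py <<'E'
from look import *
def tip(tag,dz=82):
    p,T,P=look(tag,[])
    st=status.get_state(); S=np.array(status.get_state()['tcp_pos'])
    print('hole px',proj(p,[539.9,-45.5,60.3],T))
    # expected tip px in tool coordinates (0,82,0)
    Tc=np.linalg.inv(np.array(p['T_tool_cam'])); 
    for d in (75,82,90): print(d,proj(p,[0,d,0],np.array(p['T_tool_cam'])))
    i=cv2.cvtColor(p['pixels'],cv2.COLOR_RGB2BGR)[120:280,190:390]
    cv2.imwrite(f'pics/{tag}b.png',cv2.resize(i,None,fx=4,fy=3.7,interpolation=cv2.INTER_CUBIC))
    return p,T,P
E
python3 - <<'E'
from tip import *
tip('w10'); plan([540,-45.5,190],-169.25)
p=viewer.capture('top');T=campose(p)
print(proj(p,[539.9,-45.5,60.3],T)); save(p,'top1.png')
p=viewer.capture('scene');T=campose(p);print(proj(p,[539.9,-45.5,60.3],T))
i=cv2.cvtColor(p['pixels'],cv2.COLOR_RGB2BGR)[130:250,190:350]; cv2.imwrite('pics/scene1b.png',cv2.resize(i,None,fx=4,fy=4,interpolation=cv2.INTER_CUBIC))
E
```

```text
t 14.15 tcp [539.6 -41.8 189.6] xang -169.21 shift [ 0.5223  0.1891 -0.1427] turn 0.0 rows 11.470032944387016 0.0 F [ 0.6  0.5 -0.3] w 14.8
hole px [285.27522021 188.49601074]
75 [284.84542712 211.15597069]
82 [284.83480005 208.25069382]
90 [284.82329683 205.10672007]
t 14.2 tcp [539.7 -41.9 189.6] xang -169.23 shift [ 0.0003 -0.0004  0.0036] turn 0.0004 rows 0.07231137600499533 0.00260291659923426 F [-0.4 -0.1  0.3] w 15.2
[323.29983838 206.07140966]
[256.6212212  214.46205675]
```

View pics/w10b.png

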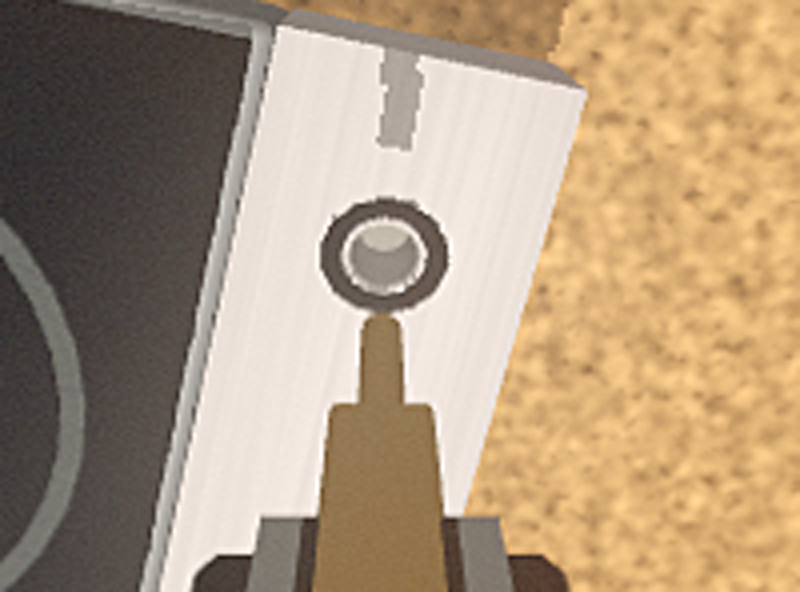

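View pics/scene1b.png

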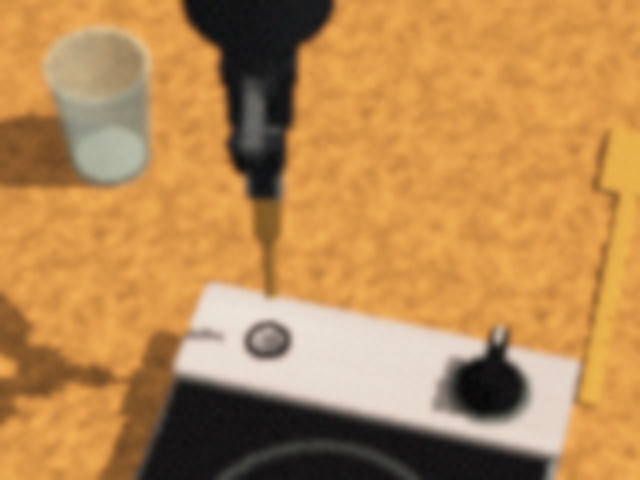

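The hole centre is at pixel (286.3,188.6), against (285.3,188.5) predicted. The tip is in line with it laterally, and the hole's radial clearance is 4 mm. I align and come down to just above the collar.

Request:
servo_tool(targets=[0.001,0.01,0.004,0,0.001,0.02,0.004,0,0.001,0.03,0.004,0,0.001,0.036,0.004,0,0.001,0.036,0.004,0])

```text
time_s: 14.8
tcp_pos: [538.5, -45.7, 152.1]
tool_rot: [[-0.982, -0.002, 0.187], [-0.187, -0.003, -0.982], [0.002, -1.0, 0.002]]
ft_force: [0.0, -1.0, -1.1]
gripper_width: 14.8
```

Run:
```python
from tip import *
tip('w11'); plan([539.5,-45.5,116],-169.25)
p=viewer.capture('scene');T=campose(p);print(proj(p,[539.9,-45.5,60.3],T))
i=cv2.cvtColor(p['pixels'],cv2.COLOR_RGB2BGR)[170:240,210:310]; cv2.imwrite('pics/scene2b.png',cv2.resize(i,None,fx=7,fy=7,interpolation=cv2.INTER_CUBIC))
```

```text
t 14.8 tcp [538.5 -45.7 152.1] xang -169.22 shift [ 0.5202  0.1528 -0.146 ] turn 0.0 rows 11.22880386407998 0.0 F [ 0.  -1.  -1.1] w 14.8
hole px [282.88326373 204.64984433]
75 [284.84535592 211.15538958]
82 [284.83473303 208.25012625]
90 [284.82323433 205.10616679]
t 14.85 tcp [539.  -45.8 152.7] xang -169.22 shift [-0.0006  0.0367 -0.0003] turn 0.0004 rows 0.7349566632904808 0.002939629134359411 F [ 0.6 -0.4 -0.5] w 14.5
[256.6212212  214.46205675]
```

View pics/w11b.png

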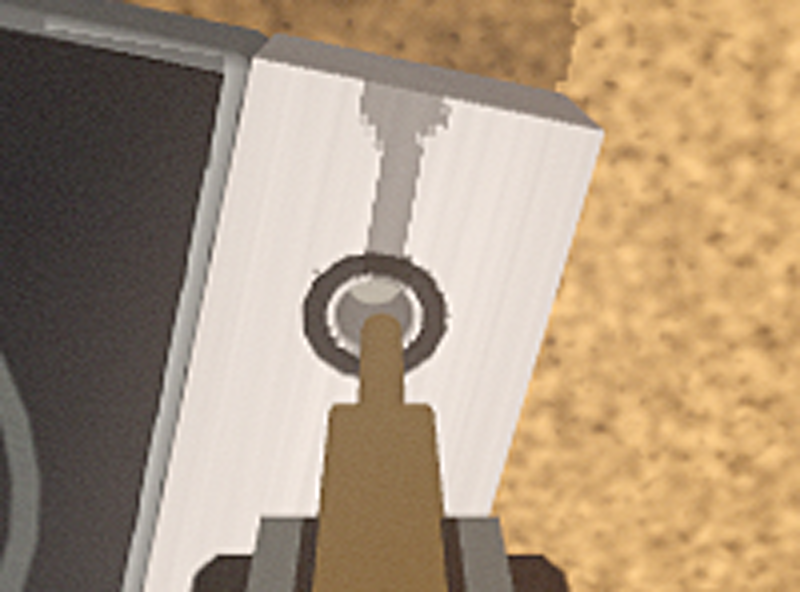

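View pics/scene2b.png

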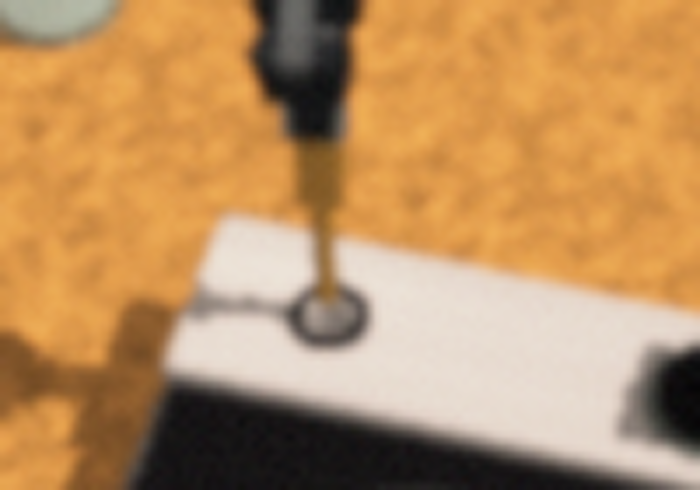

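The tip is above the hole, about 1 mm to the right in tool x. I correct that and enter the hole.

Request:
servo_tool(targets=[-0.001,0.002,0,0,-0.001,0.01,0,0,-0.001,0.02,0,0,-0.001,0.03,0,0,-0.001,0.033,0,0])

```text
time_s: 15.4
tcp_pos: [539.4, -45.6, 118.6]
tool_rot: [[-0.982, -0.002, 0.187], [-0.187, -0.003, -0.982], [0.002, -1.0, 0.003]]
ft_force: [-0.0, -0.6, -0.0]
gripper_width: 14.6
```

Run:
```python
from tip import *
tip('w12'); plan([539.5,-45.5,106],-169.25)
p=viewer.capture('scene')
i=cv2.cvtColor(p['pixels'],cv2.COLOR_RGB2BGR)[170:240,210:310]; cv2.imwrite('pics/scene3b.png',cv2.resize(i,None,fx=7,fy=7,interpolation=cv2.INTER_CUBIC))
```

```text
t 15.4 tcp [539.4 -45.6 118.6] xang -169.22 shift [ 0.521   0.1195 -0.146 ] turn 0.0 rows 11.082973237828865 0.0 F [-0.  -0.6 -0. ] w 14.6
hole px [283.93225453 218.96749378]
75 [284.84524663 211.15532793]
82 [284.83462627 208.25006585]
90 [284.8231303  205.10610768]
t 15.45 tcp [539.4 -45.8 118.8] xang -169.23 shift [-0.0001  0.0128 -0.0003] turn 0.0004 rows 0.2554226583124899 0.0024253844166945713 F [-0.  -0.6 -1. ] w 14.7
```

View pics/w12b.png

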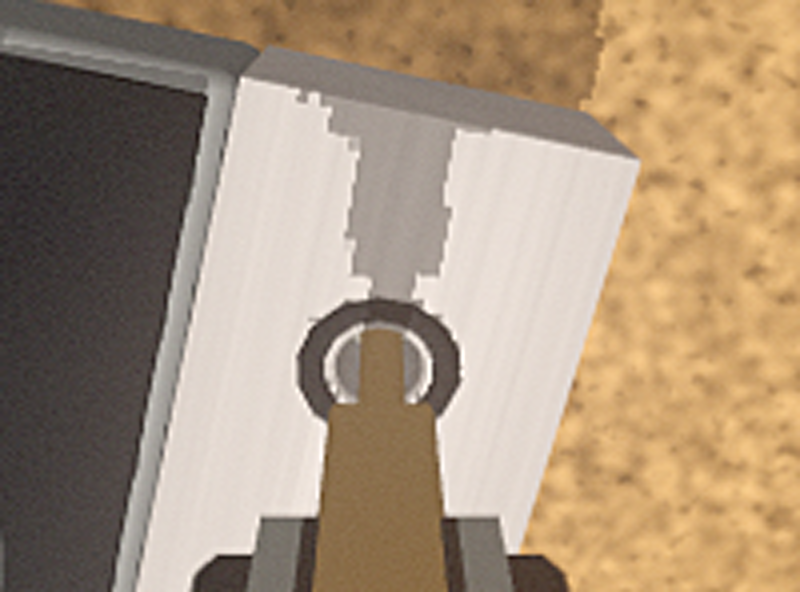

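View pics/scene3b.png

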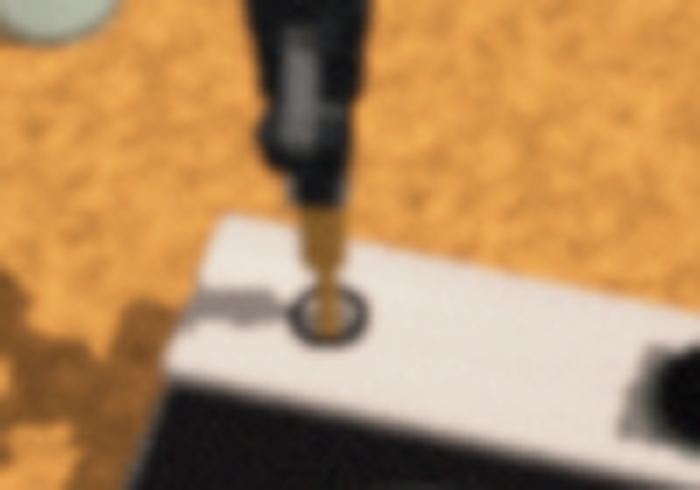

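The tip is inside the hole, centred, with no contact force. Pressing in steps.

Request:
servo_tool(targets=[0,0.004,0,0,0,0.007,0,0,0,0.009,0,0,0,0.01,0,0,0,0.01,0,0], newtons=90)

```text
time_s: 16.0
tcp_pos: [539.8, -45.9, 109.5]
tool_rot: [[-0.982, -0.001, 0.187], [-0.187, -0.003, -0.982], [0.002, -1.0, 0.003]]
ft_force: [-1.1, 1.3, 2.0]
gripper_width: 14.5
```

Request:
servo_tool(targets=[0,0.001,0,0,0,0.002,0,0,0,0.003,0,0,0,0.003,0,0])

```text
time_s: 16.4
tcp_pos: [539.9, -46.0, 106.6]
tool_rot: [[-0.982, -0.001, 0.187], [-0.187, -0.003, -0.982], [0.001, -1.0, 0.003]]
ft_force: [-1.1, 0.1, 3.8]
gripper_width: 14.3
```

Request:
servo_tool(targets=[0,0.001,0,0,0,0.0015,0,0,0,0.002,0,0,0,0.002,0,0])

```text
time_s: 16.8
tcp_pos: [540.4, -46.2, 105.6]
tool_rot: [[-0.982, 0.0, 0.187], [-0.187, -0.002, -0.982], [0.0, -1.0, 0.002]]
ft_force: [-4.3, 0.6, 13.8]
gripper_width: 14.3
```

Request:
servo_tool(targets=[0,0.001,0,0,0,0.002,0,0,0,0.002,0,0,0,0.002,0,0])

```text
time_s: 17.2
tcp_pos: [540.9, -46.5, 105.3]
tool_rot: [[-0.983, 0.001, 0.186], [-0.186, -0.001, -0.983], [-0.001, -1.0, 0.001]]
ft_force: [-5.2, 0.8, 22.7]
gripper_width: 14.1
```

The hard stop is clear: TCP stalled at 105.3 with 22 N, against 4.8 N for the spring. Now I check that it holds and look at the scene.

Run:
```python
from tip import *
tip('w13'); plan([539.5,-45.5,105],-169.25)
p=viewer.capture('scene'); save(p,'scene4.png')
for _ in range(4): viewer.capture('top')
plan([539.5,-45.5,105],-169.25); print(status.get_state()['qvel'].round(2))
```

```text
t 17.2 tcp [540.9 -46.5 105.3] xang -169.27 shift [ 0.5229  0.1045 -0.1465] turn 0.0 rows 11.060110783568367 0.0 F [-5.2  0.8 22.7] w 14.1
hole px [286.14396    227.20382339]
75 [284.84529002 211.15597085]
82 [284.83467394 208.25069161]
90 [284.8231826  205.10671569]
t 17.25 tcp [540.9 -46.5 105.3] xang -169.27 shift [ 0.0012  0.0003 -0.0012] turn -0.0003 rows 0.034488580124070904 0.0018892277914211253 F [-5.9  0.6 23.6] w 14.3
t 17.5 tcp [540.9 -46.4 105.3] xang -169.26 shift [ 0.0012  0.0003 -0.0012] turn -0.0002 rows 0.033841202782872455 0.0016062705335355356 F [-5.2  1.  23.1] w 14.6
[-0.1  -0.1  -0.01  0.09 -0.01 -0.07  0.1 ]
```

View pics/w13b.png

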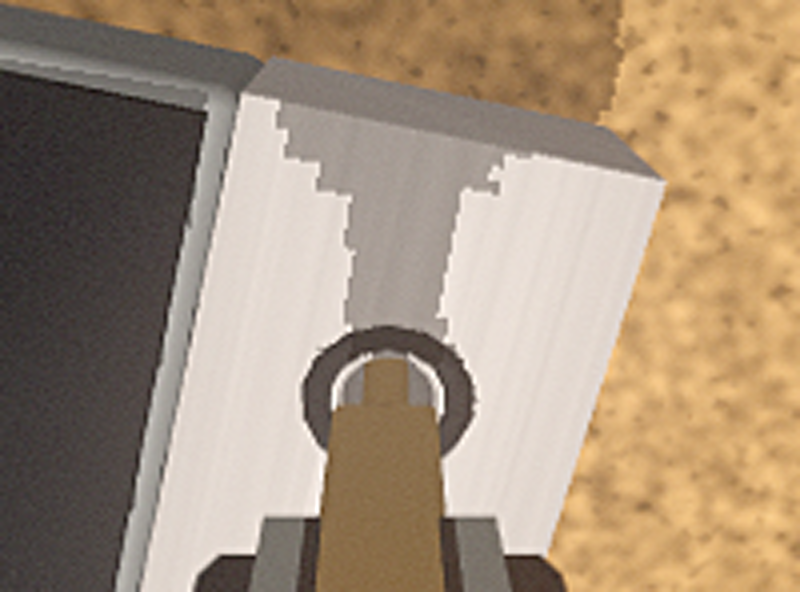

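View pics/scene4.png

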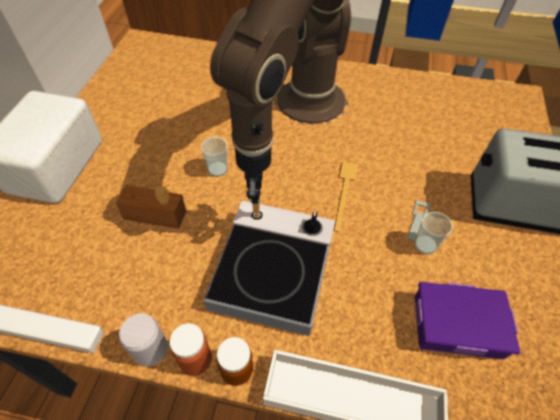

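The push is steady at 23 N, the stick's shank is inside the collar at (287,225), the knob is at rest, and the other things are where they were. Handing in.

Run:
```python
from h import *
print(env.job_done()); plan([539.5,-45.5,105],-169.25)
```

```text
the job is handed in; nothing more can be done
None
the job is handed in; nothing more can be done
```

The job is done and handed in at about 17.5 s. I turned the knob clockwise to its stop and released it. Then I took the square-handled stick from the stand and put it through the reset hole. At hand-in it was still gripped and pressing the button.

- **Knob:** the torque rose to about 0.6 N m at the stop, where the spring alone gives 0.08. After release the bar was back at 88.3°, its resting direction.
- **Reset button:** I felt the spring at 2 to 3.8 N, then a hard stop. The tool stalled at z 105.3 mm (about 106.3 expected), so the stick may have slipped up to 1 mm in the grip. The push held steady at about 23 N over the last checks, with about 5 N sideways, and the stick was still in the jaws.
- **Other things:** in the last scene picture everything else looked unmoved.
- **Disagreements:** while the knob was gripped, the opening read about 10 mm on a 12 mm bar, and 14 to 15 mm on the 16 mm stick handle. One early transfer move went off sideways because I had not recomputed the axes. It passed over the white box about 85 mm clear and touched nothing.

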